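# Stack a parts tray and shut the keeper

## Task

Stack the blue parts tray on the black one in the carrier, its two cut-off corners over the black tray's cut-off corners, so that its skirt drops fully home; keep it level and set it down rather than dropping it. Then swing the red keeper bar over the stack and fully shut against its catch. Leave the black tray seated and the other things on the bench where they are.

Things in the scene. Friction and masses are not known exactly. Their poses are not given: they have to be found in the camera images.
- blue_tray_mid (a point): Centre, half-way up, of the loose blue tray (0.1-0.16 kg, 40 mm high, on the bench). Open box body 92 (x) by 54 mm (y) with upright walls, free to grip across y from 14 to 40 mm above the foot; below, a flared skirt 106 x 68 mm at the foot, hollow 10 mm deep, 95 x 57 mm inside, 100 x 62 at its mouth. Both corners at the +x end are cut off at 45 degrees (14 mm), those at -x are square. z up.
- black_tray_mid (a point): Centre, half-way up, of the black tray: same form, size and axes as the blue one (cut-off corners at +x). Loose, but already seated in the carrier, foot 10 mm and rim 50 mm above the bench. The blue tray, fully home on it, stands 30 mm higher than it (foot 40, rim 80 mm above the bench), x axes pointing the same way, with 1.5 mm of play all round.
- keeper_hinge (a point): Point on the keeper bar's upright pivot axis, at the bar's underside, 85 mm above the bench, on the steel post at the square end of the black tray, 82 mm from that tray's centre. It turns with the bar: x points along the bar to the knob, z up.
- keeper_knob (a point): Gripping point of the upright round black knob on the free end of the red keeper bar, 164 mm from the pivot axis, 116 mm above the bench. The knob is 16 mm in diameter and spans 93 to 127 mm above the bench; the bar under it is 14 mm wide and 8 mm thick. The round knob may turn between the fingers as the bar swings.
- keeper (a joint): Angle of the keeper bar in rad: 0 is shut, along the middle of the trays and over the catch post at their cut-off end, against its stop; grows as it swings open, anticlockwise from above, to 1.9. Stiff pivot (about 1 N at the knob): it stays where left. Shut, it passes 5 mm above a fully seated blue tray.
- carrier_base (a point): Centre of the underside of the carrier, an aluminium plate 210 x 100 x 8 mm fixed to the bench with a chamfered plinth under the black tray; x points from the pivot post to the catch post (each 82 mm from the centre, the catch post at most 92 mm high).
- orange_bin: Bystander: orange open bin with square corners, 95 x 60 x 30 mm, origin at the centre of its underside.
- jar_red: Bystander: white jar with a red label, 48 mm across, 50 mm high, origin under its centre.
- jar_blue: Bystander: white jar with a blue label, 56 mm across, 60 mm high, origin under its centre.
- driver: Bystander: screwdriver lying flat, 160 mm long.
- spool: Bystander: brass-coloured spool, 56 mm across, 38 mm high.
- brush: Bystander: brush lying flat, 170 mm long.
Things that resemble listed ones, but are neither listed nor needed, are in the scene too. Of the things shaped like the part that bears blue_tray_mid, the blue one is meant. Leave any orange look-alike of the part that bears keeper_hinge alone.

How it is judged:
By the outcome, as a careful person would: the job done as asked, in the order asked, and still so for the second after the job is handed in, with the robot touching nothing.
It also fails if it takes over 58 s, if anything falls off the work surface, if the arm or the gripper's body presses on something with over 40 N, if the wrist force passes 120 N, or if a joint passes its speed limit or range.

## Robot

A 6-joint arm with a two-finger parallel gripper is mounted at the origin on the work surface. World frame = base frame: x ahead of the robot, y to its left, z up, the work surface at z = 0. Lengths are in m, angles in degrees, forces in N, time in s.
With the tool pointing down it reaches from about 0.375 to 0.9 m from the base axis. Payload 3.1 kg.
Tool frame: the origin (TCP) lies at the very end of the fingers, on their centre line; the grasp point (between the pads) lies 19 mm behind it; z points along the fingers, y is the direction in which the jaws open and shut (so a half turn about z gives the same grasp; the last joint's range is limited). The gripper opens to 87 mm and grips with 3 to 60 N. Pads are 19 mm wide; open, the fingers measure 117 mm over their backs; the gripper's body (75 mm by 190 mm) begins 51 mm behind the grasp point.
Start: joints at [-81.904, 30.224, 82.088, -0, 67.689, -10.227], TCP at [0.197, -0.593, 0.223] pointing down, gripper open.
Joint ranges: [-176.69, 176.69], [-43.24, 126.21], [12.49, 139.97], [-82, 262], [0, 151.66], [-163.58, 163.58]. Speed limits (degrees/s): [159.86, 159.86, 180, 180, 180, 180].

## Interface

Orientations are given as a 3x3 rotation matrix whose columns are the frame's x, y, z axes.
In Python, from rig import read_state, capture, hand_in gives the robot as it stands. The module is installed in compiled form; this text tells all that it offers.
- The arm moves only by the tool send_rows, never from a script. Its argument "moves" is one flat list of numbers, 7 for each row, row after row: the turn, a rotation vector about the world's x, y, z in degrees, then the shift along the world's x, y, z in cm, then the gripper's target within -1 to 1 (fully open at 1, half-way at 0, shut at -1). In form: [rx, ry, rz, tx, ty, tz, hand, rx, ry, rz, tx, ty, tz, hand, ...]. A call has 1 to 20 rows; each row shifts and turns the commanded pose from where the row before left it; what a row does not reach is not made up. A row lasts 1/10 s, in which the tool goes at most 50 mm and 8.59 degrees, less where a joint would pass 70% of its speed; a pose out of reach is approached as far as the arm can. A call with a gripper value outside its range is refused whole. The fingers move at their own pace and stop on an object; the grip force is fixed at half the most. Time passes only in rows, so rows that do not move let the fingers close. It gives the time, the measured TCP pose, the force and the opening at its end, in the units of the state.
- read_state(): the state, without advancing time (a new reading comes with each control period).
- capture(name): name is "side" or "top" or "wrist"; returns a dict with "pixels" (400x640x3 uint8, red, green, blue), "vertical_fov" (degrees; the focal length in pixels is half the picture's height over the tangent of half this angle, whatever the lens; pixels are square), "cx", "cy" (the principal point, pixels), "rvec" (rotation vector, rad) and "tvec" (3), from world to camera coordinates, as OpenCV has them. Camera axes: x right, y down, z forward; pixel columns grow to the right and rows downward; lengths in m; the calibration is good to about 2 mm. A picture is of the moment at which its call begins. There is no depth.
- hand_in(): hands the job in, once; it reports no verdict.
The state is a dict: "time_s": time; "joint_positions": joint angles; "qvel": joint speeds; "tau": joint torques, N m; "position": TCP position; "tcp_rot": TCP orientation; "force": force on the tool from outside, world axes, zero at the start; "moment": the same for the moment, N m; "opening": opening from 0.0 (shut) to 1.0 (fully open).
Only numpy, scipy, OpenCV 4.12 (cv2) and the standard library are available. Lean on these libraries where they do the work, as an engineer would, in place of code of your own. Each camera call takes 0.05 s, during which the arm holds its last target.

## Working session

There is one attempt and no reset: what is moved stays moved. The work goes in short steps, Python scripts to look and compute and a tool call to move; the robot and the scene stay as the last step left them, time stands still between calls to the robot, and variables do not carry over. Pictures are saved under pics/ and viewed, and the job is handed in when it is done.

Besides the shell and the picture viewer there is one more tool, called as a command line: name --argument value ..., lists and objects as JSON in quotes. send_rows: Moves the arm, as the interface text tells. Its arguments: {"type":"object","properties":{"moves":{"type":"array","items":{"type":"number"}}},"required":["moves"]}

```bash
mkdir -p pics; cat > h.py <<'E'
import numpy as np, cv2
from rig import read_state, capture
def snap(n,f):
    c=capture(n); cv2.imwrite('pics/'+f+'.png',c['pixels'][:,:,::-1]); np.save('pics/'+f+'.npy',c,allow_pickle=True); return c
def load(f): return np.load('pics/'+f+'.npy',allow_pickle=True).item()
def cam(c):
    f=200/np.tan(np.radians(c['vertical_fov'])/2); K=np.array([[f,0,c['cx']],[0,f,c['cy']],[0,0,1]])
    R=cv2.Rodrigues(np.array(c['rvec'],float))[0]; return K,R,np.array(c['tvec'],float).ravel()
def ray(c,uv,z):
    K,R,t=cam(c); o=-R.T@t; uv=np.atleast_2d(uv).astype(float)
    d=(R.T@np.linalg.inv(K)@np.c_[uv,np.ones(len(uv))].T).T
    return o+d*((z-o[2])/d[:,2])[:,None]
def proj(c,P):
    K,R,t=cam(c); p=(K@(R@np.atleast_2d(P).T+t[:,None])).T; return p[:,:2]/p[:,2:]
E
python3 - <<'E'
from h import *
for n in('top','side','wrist'):
    c=snap(n,n+'0'); K,R,t=cam(c); print(n,K[0,0],-R.T@t)
print(read_state())
E
```

```text
top 473.6948513350701 [0.41673204 0.05646197 1.45008346]
side 501.44559559359664 [-0.01083843  0.91237201  0.67512272]
wrist 314.03954572177406 [ 0.26846723 -0.56863037  0.38468858]
{'time_s': 0.15, 'joint_positions': array([-8.19057567e+01,  3.02691942e+01,  8.21382460e+01,  4.96276093e-04,
        6.76888026e+01, -1.02293999e+01]), 'qvel': array([ 0.05156839, -0.23037852, -0.16035951, -0.04313527, -0.1163837 ,
       -0.01582798]), 'tau': array([ 3.18382799e-04, -4.40429950e+01, -1.76843494e+01,  6.32608985e-02,
        5.52554405e-02, -9.87410635e-05]), 'position': array([ 0.19642037, -0.59275643,  0.2217771 ]), 'tcp_rot': array([[ 9.49296898e-01,  3.14380894e-01, -2.28578685e-04],
       [ 3.14380828e-01, -9.49295489e-01,  1.66414640e-03],
       [ 3.06187118e-04, -1.65162977e-03, -9.99998589e-01]]), 'force': array([ 0.62639642, -0.41166462,  0.24033319]), 'moment': array([-0.01264236, -0.0417369 ,  0.00147835]), 'opening': 1.0022265530196997}
```

View pics/top0.png

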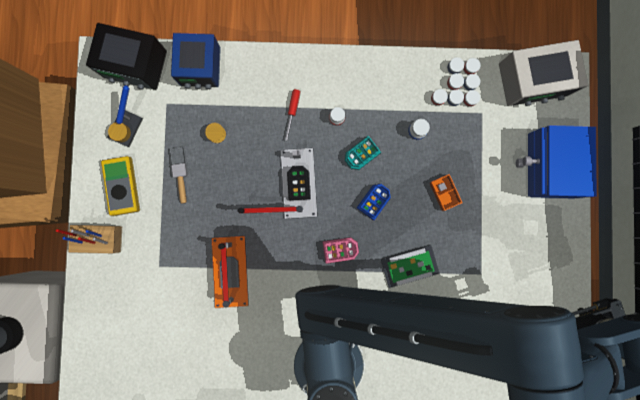

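View pics/side0.png

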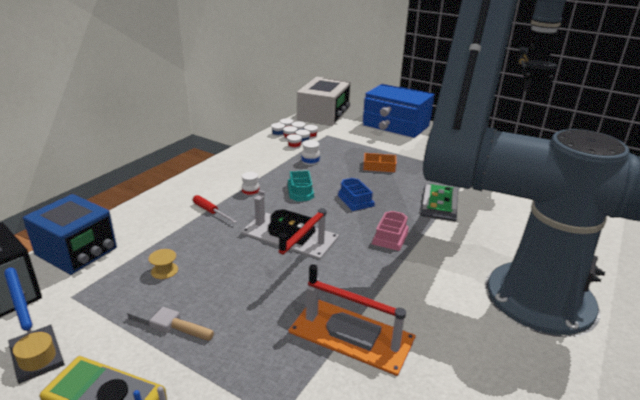

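View pics/wrist0.png

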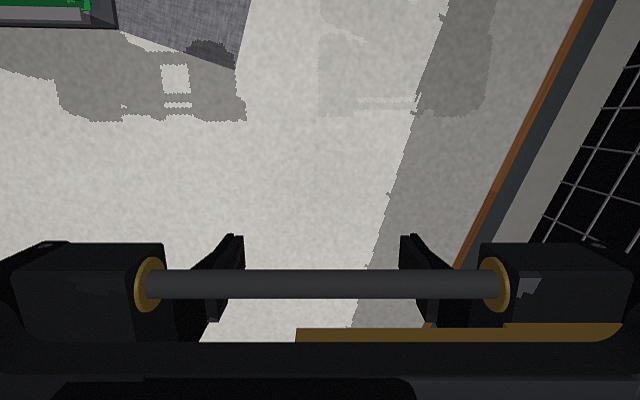

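```bash
python3 - <<'E'
from h import *
a=cv2.imread('pics/top0.png')[130:230,225:415]
b=cv2.imread('pics/side0.png')[160:290,235:415]
a=cv2.resize(a,(780,410),interpolation=cv2.INTER_CUBIC);cv2.imwrite('pics/cr1.png',a)
b=cv2.resize(b,None,fx=4.3,fy=4.3,interpolation=cv2.INTER_CUBIC);cv2.imwrite('pics/cr2.png',b)
E
```

```text
(no output)
```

View pics/cr1.png

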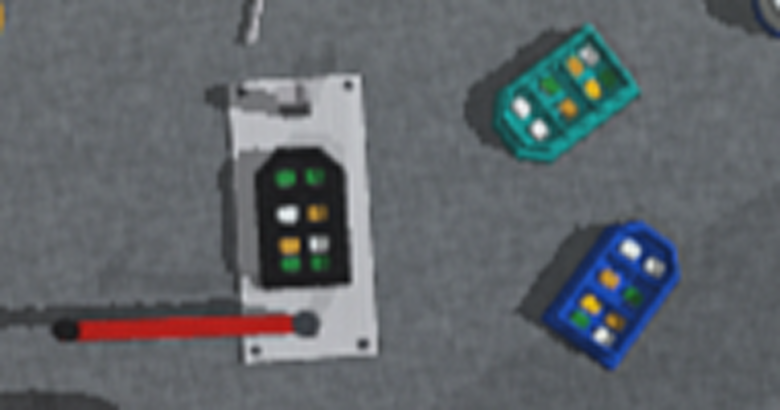

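View pics/cr2.png

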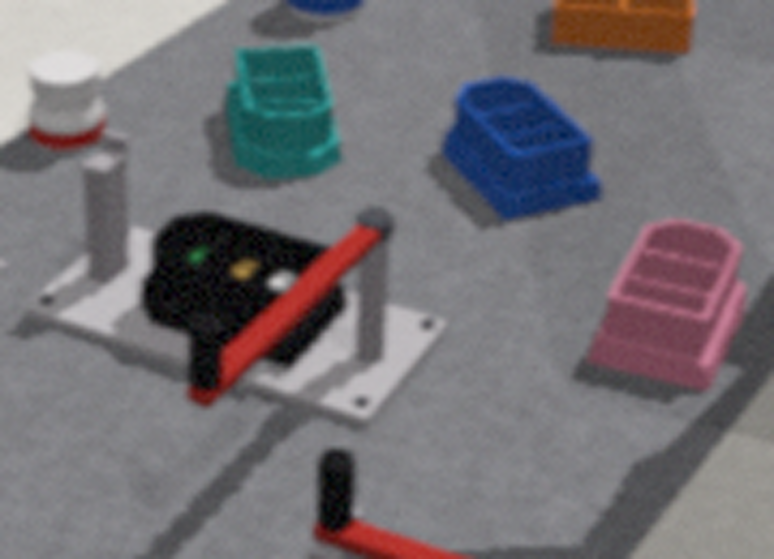

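Candidates: trays are blue (top 375,201), teal (362,153), pink (340,250) and black in the carrier (298,183). Red bars are the one on the aluminium carrier (knob 240,210; post 299,209) and the one on the orange look-alike (228,270). I choose the blue tray and the bar on the aluminium carrier. The crops show the blue tray's cut corners up and to the right, and the black tray's cut end up, towards the catch post.

```bash
python3 - <<'E'
from h import *
c=load('top0'); hsv=cv2.cvtColor(c['pixels'],cv2.COLOR_RGB2HSV)
m=cv2.inRange(hsv,(105,120,50),(125,255,255)); m[:,:330]=0;m[:,420:]=0;m[:170]=0;m[230:]=0
ct=max(cv2.findContours(m,0,1)[0],key=cv2.contourArea)
for z in(0.0,0.04):
    P=ray(c,ct[:,0,:],z)[:,:2]; r=cv2.minAreaRect((P*1000).astype(np.float32)); print('blue',z,r)
r=cv2.minAreaRect(ct); print(r)
print('knob',ray(c,[225+66/4.105,130+328/4.1],.127),'post',ray(c,[225+308/4.105,130+323/4.1],.095))
mm=cv2.inRange(c['pixels'],(0,0,0),(50,50,50));mm[:,:283]=0;mm[:,315:]=0;mm[:163]=0;mm[203:]=0
ct=max(cv2.findContours(mm,0,1)[0],key=cv2.contourArea); P=ray(c,ct[:,0,:],.05)[:,:2]; print('black',cv2.minAreaRect((P*1000).astype(np.float32)))
# carrier plate corners
for uv in [(232,85),(360,73),(378,355),(246,362)]: print(ray(c,[225+uv[0]/4.105,130+uv[1]/4.1],.008))
E
```

```text
blue 0.0 ((499.2957458496094, -128.72137451171875), (67.0988998413086, 105.0893783569336), 55.31736755371094)
blue 0.04 ((497.01824951171875, -123.61316680908203), (65.24798583984375, 102.1905288696289), 55.317378997802734)
((374.83245849609375, 200.10540771484375), (21.90939712524414, 34.040435791015625), 36.02737808227539)
knob [[0.45414509 0.26024357 0.127     ]] post [[0.46307797 0.09719109 0.095     ]]
black ((541.9992065429688, 106.8924560546875), (98.96742248535156, 63.06212615966797), 4.4771809577941895)
[[0.64236263 0.16167133 0.008     ]]
[[0.65417802 0.066435   0.008     ]]
[[0.44371464 0.04728518 0.008     ]]
[[0.43591534 0.14480837 0.008     ]]
```

send_rows --moves '[0,0,-2.95,1.34,2.83,-0.35,1,0,0,-2.95,1.34,2.83,-0.35,1,0,0,-2.95,1.34,2.83,-0.35,1,0,0,-2.95,1.34,2.83,-0.35,1,0,0,-2.95,1.34,2.83,-0.35,1,0,0,-2.95,1.34,2.83,-0.35,1,0,0,-2.95,1.34,2.83,-0.35,1,0,0,-2.95,1.34,2.83,-0.35,1,0,0,-2.95,1.34,2.83,-0.35,1,0,0,-2.95,1.34,2.83,-0.35,1,0,0,-2.95,1.34,2.83,-0.35,1,0,0,-2.95,1.34,2.83,-0.35,1,0,0,-2.95,1.34,2.83,-0.35,1,0,0,-2.95,1.34,2.83,-0.35,1,0,0,-2.95,1.34,2.83,-0.35,1,0,0,-2.95,1.34,2.83,-0.35,1,0,0,-2.95,1.34,2.83,-0.35,1,0,0,-2.95,1.34,2.83,-0.35,1,0,0,0,0,0,0,1,0,0,0,0,0,0,1]'

```text
time_s: 2.15
position: [0.4377, -0.0834, 0.1594]
tcp_rot: [[0.823, -0.568, -0.0], [-0.568, -0.823, -0.0], [-0.0, 0.0, -1.0]]
force: [1.1, -0.1, -0.3]
opening: 1.001
```

```bash
python3 - <<'E'
from h import *
c=snap('wrist','wrist1'); K,R,t=cam(c); print(-R.T@t,R); s=read_state(); print(s['time_s'],s['position'],s['tcp_rot'],s['joint_positions'],s['force'])
E
```

```text
[ 0.50023251 -0.12558993  0.32237641] [[-5.67391670e-01 -8.23448007e-01  2.67680341e-04]
 [-7.91238396e-01  5.45287811e-01  2.76772476e-01]
 [-2.28053707e-01  1.56826599e-01 -9.60935443e-01]]
2.2 [ 0.43761732 -0.08406497  0.1594981 ] [[ 8.22040164e-01 -5.69429464e-01 -2.30367868e-04]
 [-5.69429510e-01 -8.22040121e-01 -2.68683239e-04]
 [-3.63754771e-05  3.52046676e-04 -9.99999937e-01]] [-2.52838310e+01  2.25722712e+01  1.10872903e+02 -2.69344885e-02
  4.65601888e+01  9.94451429e+01] [-0.43352317  0.09894109  0.01459729]
```

View pics/wrist1.png

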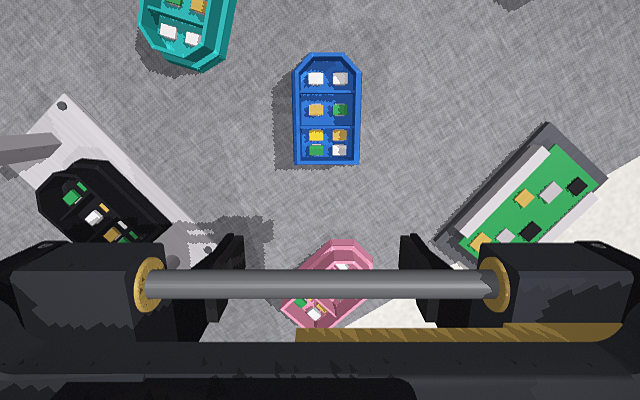

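```bash
cat >> h.py <<'E'
def bluefit(f,z,roi):
    c=load(f); hsv=cv2.cvtColor(c['pixels'],cv2.COLOR_RGB2HSV); m=cv2.inRange(hsv,(104,110,40),(125,255,255))
    k=np.zeros_like(m);k[roi[1]:roi[3],roi[0]:roi[2]]=1; m*=k
    ct=max(cv2.findContours(m,0,1)[0],key=cv2.contourArea); P=ray(c,ct[:,0,:],z)[:,:2]
    return cv2.minAreaRect((P*1000).astype(np.float32)),ct
E
python3 - <<'E'
from h import *
for z in(0,.01): print(bluefit('wrist1',z,(250,30,400,190))[0])
c=load('wrist1'); a=cv2.resize(c['pixels'][30:190,250:400,::-1],None,fx=3.7,fy=3.7,interpolation=2); cv2.imwrite('pics/cr3.png',a)
P=np.load('pics/top0.npy',allow_pickle=True).item()
E
```

```text
((497.97796630859375, -129.72015380859375), (68.03733825683594, 105.9410629272461), 55.55878829956055)
((498.0478515625, -129.59205627441406), (65.92686462402344, 102.65481567382812), 55.558773040771484)
```

View pics/cr3.png

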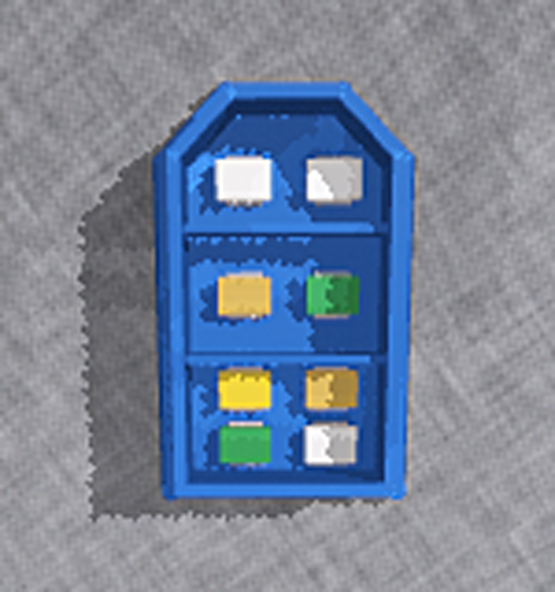

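send_rows --moves '[0,0,0.3,1.5,-1.15,0,1,0,0,0,1.5,-1.15,0,1,0,0,0,1.5,-1.15,0,1,0,0,0,1.5,-1.15,0,1,0,0,0,0,0,-1.6,1,0,0,0,0,0,-1.6,1,0,0,0,0,0,-1.6,1,0,0,0,0,0,-1.6,1,0,0,0,0,0,-1.6,1,0,0,0,0,0,-1.6,1,0,0,0,0,0,-1.6,1,0,0,0,0,0,-1.6,1,0,0,0,0,0,-0.7,1,0,0,0,0,0,-0.5,1,0,0,0,0,0,-0.2,1,0,0,0,0,0,0,1]'

```text
time_s: 3.8
position: [0.4978, -0.1303, 0.0178]
tcp_rot: [[0.824, -0.566, 0.0], [-0.566, -0.824, -0.0], [0.0, -0.0, -1.0]]
force: [0.4, -0.6, -0.3]
opening: 1.003
```

```bash
python3 - <<'E'
from h import *
c=snap('wrist','wrist2');s=read_state(); print(s['position'],s['tcp_rot'],s['force'],s['opening'])
E
```

```text
[ 0.49798945 -0.1301949   0.01797144] [[ 8.24289995e-01 -5.66167278e-01  7.85617103e-04]
 [-5.66167128e-01 -8.24290364e-01 -4.23201213e-04]
 [ 8.87179286e-04 -9.59500532e-05 -9.99999602e-01]] [0.1326891  0.49938618 1.33218683] 1.0021912237399289
```

View pics/wrist2.png

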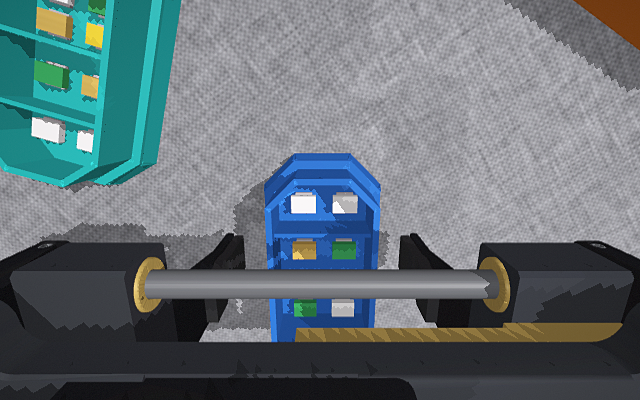

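The fingers stand centred on the tray: rim at columns 268–378, fingers at 240 and 403. Closing now.

send_rows --moves '[0,0,0,0,0,0,-1,0,0,0,0,0,0,-1,0,0,0,0,0,0,-1,0,0,0,0,0,0,-1,0,0,0,0,0,0,-1,0,0,0,0,0,0,-1,0,0,0,0,0,0,-1,0,0,0,0,0,0,-1]'

```text
time_s: 4.65
position: [0.4977, -0.1299, 0.0176]
tcp_rot: [[0.824, -0.566, 0.0], [-0.566, -0.824, -0.0], [0.0, -0.0, -1.0]]
force: [-0.5, 0.4, 2.3]
opening: 0.616
```

send_rows --moves '[0,0,0,0,0,0.5,-1,0,0,0,0,0,1,-1,0,0,0,0,0,2,-1,0,0,0,0,0,2.5,-1,0,0,0,0,0,2.5,-1,0,0,0,0,0,2.5,-1,0,0,0,0,0,2.5,-1,0,0,0,0,0,1.2,-1,0,0,0,0,0,0,-1]'

```text
time_s: 5.55
position: [0.4987, -0.1304, 0.1665]
tcp_rot: [[0.824, -0.566, 0.004], [-0.566, -0.824, -0.002], [0.004, -0.001, -1.0]]
force: [-0.0, 0.1, -1.8]
opening: 0.621
```

send_rows --moves '[0,0,1.5,-0.2,0.8,0,-1,0,0,3,-0.47,1.75,0,-1,0,0,3,-0.47,1.75,0,-1,0,0,3,-0.47,1.75,0,-1,0,0,3,-0.47,1.75,0,-1,0,0,3,-0.47,1.75,0,-1,0,0,3,-0.47,1.75,0,-1,0,0,3,-0.47,1.75,0,-1,0,0,3,-0.47,1.75,0,-1,0,0,3,-0.47,1.75,0,-1,0,0,3,-0.47,1.75,0,-1,0,0,3,-0.47,1.75,0,-1,0,0,3,-0.47,1.75,0,-1,0,0,1.7,-0.27,0.9,0,-1,0,0,0,0,0,0,-1,0,0,0,0,0,0,-1]'

```text
time_s: 7.15
position: [0.4363, 0.0974, 0.1643]
tcp_rot: [[0.997, 0.083, -0.0], [0.083, -0.997, -0.0], [-0.0, 0.0, -1.0]]
force: [1.7, -0.9, -0.5]
opening: 0.618
```

```bash
python3 - <<'E'
from h import *
c=snap('wrist','wrist3');s=read_state(); print(s['position'],s['tcp_rot'],s['force'],s['opening']); K,R,t=cam(c); print(-R.T@t)
E
```

```text
[0.43663885 0.09698346 0.16440794] [[ 9.96589173e-01  8.25228367e-02 -4.94799794e-05]
 [ 8.25228224e-02 -9.96589146e-01 -2.42518809e-04]
 [-6.93245504e-05  2.37608392e-04 -9.99999969e-01]] [ 0.09353407  0.17795661 -1.11477356] 0.6173854853811485
[0.51192324 0.10432667 0.32728413]
```

View pics/wrist3.png

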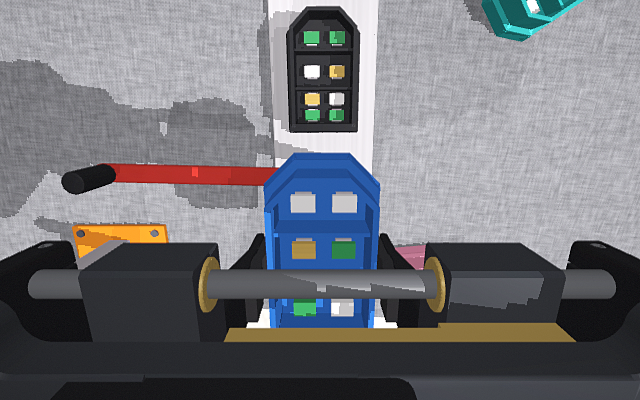

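```bash
python3 - <<'E'
from h import *
c=load('wrist3'); p=c['pixels'][0:140,270:380,::-1].astype(float); p=np.clip(255*(p/255)**0.6,0,255).astype(np.uint8)
cv2.imwrite('pics/cr4.png',cv2.resize(p,None,fx=4.2,fy=4.2,interpolation=0))
E
```

```text
(no output)
```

View pics/cr4.png

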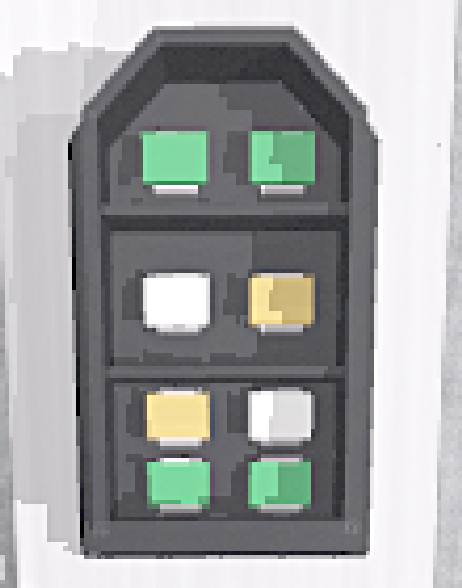

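```bash
cat >> h.py <<'E'
def blackfit(f,roi,thr=75):
    c=load(f); g=c['pixels'].max(2); m=((g<thr)*255).astype(np.uint8)
    k=np.zeros_like(m);k[roi[1]:roi[3],roi[0]:roi[2]]=1; m*=k
    ct=max(cv2.findContours(m,0,1)[0],key=cv2.contourArea)[:,0,:].astype(float)
    return c,ct
E
python3 - <<'E'
from h import *
for thr in (70,90,110):
    c,ct=blackfit('wrist3',(275,0,370,140),thr)
    P=ray(c,ct,.01)[:,:2]*1000; r=cv2.minAreaRect(P.astype(np.float32)); print(thr,r)
    a=r[2]; a=a if a<45 else a-90
    u=np.array([np.cos(np.radians(a)),np.sin(np.radians(a))]); v=np.array([-u[1],u[0]])
    s=P@u; w=P@v; mid=(w.max()+w.min())/2
    # pixel-edge: contour is on pixel centres inside -> half px ~0.5mm symmetrical
    print(' near',s.min(),'far',s.max(), 'ctr foot', (s.min()-.5+53)*u+mid*v)
    Q=ray(c,ct,.05)[:,:2]*1000; print(' far rim ctr',(Q@u).max()+.4-46, (s.min()-.5+53),'foot far',s.max()-53)
    # side lines fit
    n=s.min(); sel=(s>n+8)&(s<n+70); L=sel&(w>mid); Rr=sel&(w<mid)
    for q in(L,Rr):
        l=cv2.fitLine(P[q].astype(np.float32),cv2.DIST_HUBER,0,.01,.01).ravel(); print('  side angle',np.degrees(np.arctan(l[1]/l[0])),l[2:]@v)
# carrier plate & others in top view: post
E
```

```text
70 ((546.8096923828125, 106.348876953125), (109.10535430908203, 67.28630065917969), 5.111175060272217)
 near 499.5572414975013 far 608.662594742513 ctr foot [544.76521052 106.16599735]
 far rim ctr 551.7817783805732 552.0572414975013 foot far 555.662594742513
  side angle 5.291479 90.37790553101969
  side angle 5.348764 24.06205923853088
90 ((546.7206420898438, 106.34090423583984), (109.28424835205078, 67.28630065917969), 5.111175060272217)
 near 499.3783165191949 far 608.662594742513 ctr foot [544.586997   106.15005718]
 far rim ctr 551.7817783805732 551.8783165191949 foot far 555.662594742513
  side angle 5.3097954 90.37979766603416
  side angle 5.348764 24.06205923853088
110 ((547.096435546875, 106.47862243652344), (109.98172760009766, 67.64849853515625), 5.02766752243042)
 near 499.3319892457278 far 609.3137234411504 ctr foot [544.61508527 106.26032327]
 far rim ctr 552.3400364968774 551.8319892457278 foot far 556.3137234411504
  side angle 5.035423 91.40021099740699
  side angle 5.330778 24.844806330109925
```

```bash
python3 - <<'E'
from h import *
s=read_state(); p=s['position'];R=s['tcp_rot']
c=load('wrist3')
hsv=cv2.cvtColor(c['pixels'],cv2.COLOR_RGB2HSV); m=cv2.inRange(hsv,(104,100,30),(125,255,255)); m[:150]=0
for r in range(155,240,12):
    x=np.where(m[r,255:395])[0]+255; q=ray(c,[[x.min(),r],[x.max(),r]],p[2]-.018); print(r,x.min(),x.max(),((q-p)@R)[:,:2]*1000)
def tp(x,y,z): return proj(c,p+R@np.array([x,y,0])+[0,0,z])
print('pred foot front',tp(.053,-.02,-.018),tp(.053,.02,-.018),'rim front',tp(.046,-.013,.022),tp(.046,.013,.022),'rim sides',tp(.02,.027,.022),tp(.02,-.027,.022),tp(.03,.034,-.018),tp(.03,-.034,-.018))
a=cv2.resize(c['pixels'][145:245,255:395,::-1],None,fx=5,fy=5,interpolation=0);cv2.imwrite('pics/cr5.png',a)
E
```

```text
155 292 351 [[ 51.45127573 -18.13426994]
 [ 51.51912004  15.77734048]]
167 280 363 [[ 44.47993315 -25.27348311]
 [ 44.57776758  22.94104273]]
179 268 375 [[ 37.35799255 -32.56692072]
 [ 37.48730573  30.25863074]]
191 264 379 [[ 30.09043863 -35.26983119]
 [ 30.23296576  32.98815645]]
203 265 378 [[ 22.66907211 -35.03103268]
 [ 22.81272568  32.77817658]]
215 264 379 [[ 15.07990191 -36.00078139]
 [ 15.22989595  33.77670222]]
227 265 378 [[  7.32250053 -35.76483316]
 [  7.47375043  33.5708725 ]]
239 265 378 [[ -0.61288141 -36.1442656 ]
 [ -0.45762829  33.98075462]]
pred foot front [[288.6755995  152.28313099]] [[358.42890336 152.42494227]] rim front [[295.55458611 178.66987316]] [[352.42190655 178.78747045]] rim sides [[380.00736087 231.98676909]] [[267.52881544 231.74626658]] [[380.67854574 191.38466705]] [[266.14175552 191.1459143 ]]
```

View pics/cr5.png

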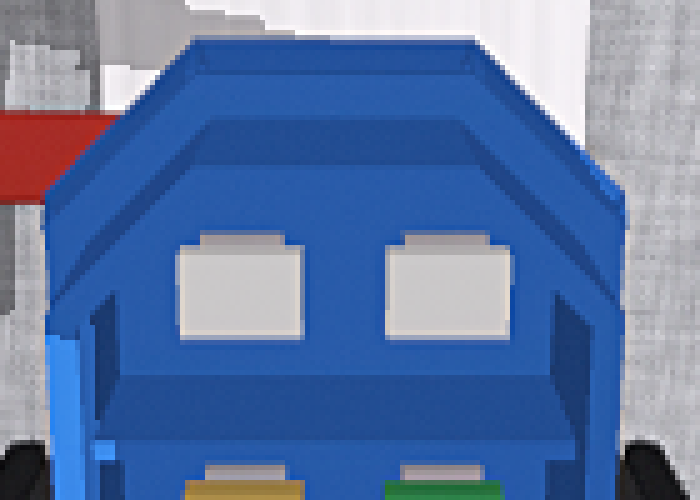

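send_rows --moves '[0,0,0.45,0.6,0.05,0,-1,0,0,0,1.2,0.09,0,-1,0,0,0,1.2,0.09,0,-1,0,0,0,1.2,0.09,0,-1,0,0,0,1.2,0.09,0,-1,0,0,0,1.2,0.09,0,-1,0,0,0,1.2,0.09,0,-1,0,0,0,1.2,0.09,0,-1,0,0,0,1.2,0.08,0,-1,0,0,0,0.6,0.03,0,-1,0,0,0,0,0,-1.2,-1,0,0,0,0,0,-1.2,-1,0,0,0,0,0,-1.2,-1,0,0,0,0,0,-1.2,-1,0,0,0,0,0,-1.2,-1,0,0,0,0,0,-1.2,-1,0,0,0,0,0,-1,-1,0,0,0,0,0,-0.5,-1,0,0,0,0,0,0,-1,0,0,0,0,0,0,-1]'

```text
time_s: 9.2
position: [0.5449, 0.105, 0.0777]
tcp_rot: [[0.996, 0.09, 0.0], [0.09, -0.996, -0.0], [0.0, 0.0, -1.0]]
force: [-0.2, 0.3, -0.4]
opening: 0.619
```

```bash
python3 - <<'E'
from h import *
c=snap('wrist','wrist4');s=read_state(); print(s['position'],s['tcp_rot'],s['force'],s['opening'])
d=snap('side','side4'); cv2.imwrite('pics/cr6.png',cv2.resize(d['pixels'][160:270,220:370,::-1],None,fx=5,fy=5,interpolation=2))
t=snap('top','top4')
E
```

```text
[0.54506924 0.10504576 0.07794561] [[ 9.95920808e-01  9.02249458e-02  1.09657237e-03]
 [ 9.02250258e-02 -9.95921405e-01 -2.35593943e-05]
 [ 1.08997425e-03  1.22401561e-04 -9.99999398e-01]] [-0.61672617 -0.051603   -0.5949863 ] 0.6193676832643783
```

View pics/cr6.png

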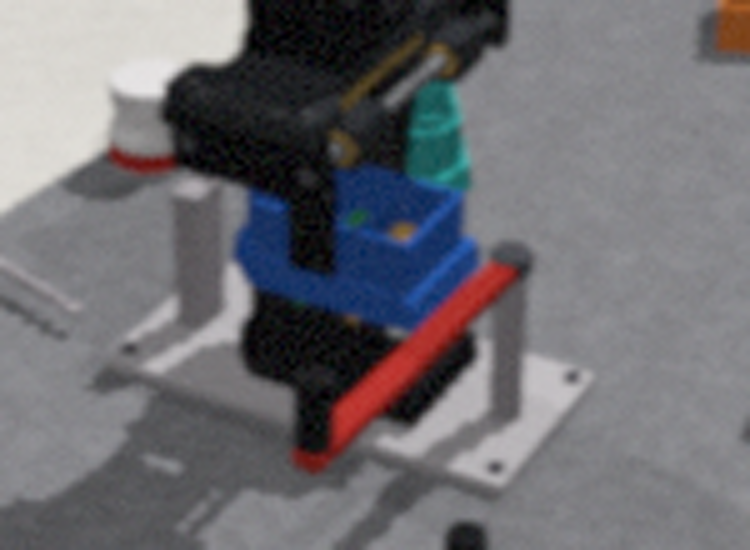

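View pics/wrist4.png

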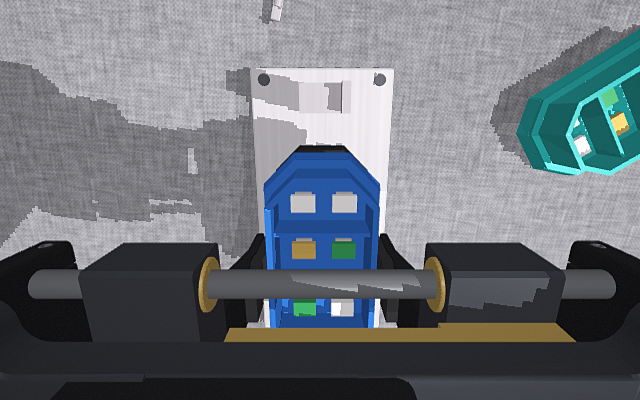

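```bash
python3 - <<'E'
from h import *
c=load('wrist4'); s=read_state();p=s['position'];R=s['tcp_rot']
g=c['pixels'].min(2)
for r in (85,100,120,140):
    row=g[r].astype(int); 
    xs=np.where(row>190)[0]; xs=xs[(xs>240)&(xs<400)]
    q=ray(c,[[xs.min(),r],[xs.max(),r]],.008); print(r,xs.min(),xs.max(),((q-p)@R)[:,:2].round(4).tolist())
m=cv2.inRange(c['pixels'],(0,0,0),(95,95,95)); 
for box in((255,70,273,88),(371,70,389,88)):
    y,x=np.where(m[box[1]:box[3],box[0]:box[2]]); uv=[x.mean()+box[0],y.mean()+box[1]]; q=ray(c,uv,.008); print(uv,len(x),q,(q-p)@R)
# catch post
E
```

```text
85 299 392 [[0.0933, -0.0165], [0.0933, 0.0483]]
100 252 397 [[0.0833, -0.0498], [0.0834, 0.0524]]
120 284 390 [[0.0697, -0.0277], [0.0697, 0.0483]]
140 306 389 [[0.0555, -0.0121], [0.0556, 0.0485]]
[np.float64(263.43243243243245), np.float64(79.21621621621621)] 111 [[0.63815423 0.15471276 0.008     ]] [[ 0.09703154 -0.04108432  0.07027568]]
[np.float64(375.44444444444446), np.float64(81.33333333333333)] 9 [[0.64386196 0.07717457 0.008     ]] [[0.09572333 0.03665266 0.07028386]]
```

send_rows --moves '[0,0,0,0,0.02,-0.3,-1,0,0,0,0,0,-0.3,-1,0,0,0,0,0,-0.2,-1,0,0,0,0,0,-0.2,-1,0,0,0,0,0,-0.2,-1,0,0,0,0,0,0,-1]'

```text
time_s: 9.95
position: [0.5443, 0.1052, 0.0652]
tcp_rot: [[0.996, 0.09, -0.001], [0.09, -0.996, 0.0], [-0.001, -0.0, -1.0]]
force: [-0.1, 0.1, -1.2]
opening: 0.618
```

send_rows --moves '[0,0,0,0,0,-0.2,-1,0,0,0,0,0,-0.1,-1,0,0,0,0,0,-0.1,-1,0,0,0,0,0,0,-1]'

```text
time_s: 10.35
position: [0.5445, 0.1052, 0.0614]
tcp_rot: [[0.996, 0.09, -0.0], [0.09, -0.996, 0.0], [-0.0, -0.0, -1.0]]
force: [-0.9, 0.1, -2.6]
opening: 0.618
```

send_rows --moves '[0,0,0,0,0,-0.1,-1,0,0,0,0,0,-0.1,-1,0,0,0,0,0,0,-1]'

```text
time_s: 10.65
position: [0.5445, 0.1052, 0.0594]
tcp_rot: [[0.996, 0.09, -0.0], [0.09, -0.996, -0.0], [-0.0, -0.0, -1.0]]
force: [0.8, 0.3, -0.6]
opening: 0.618
```

send_rows --moves '[0,0,0,0,0,-0.1,-1,0,0,0,0,0,0,-1,0,0,0,0,0,-0.05,-1,0,0,0,0,0,0,-1]'

```text
time_s: 11.05
position: [0.5446, 0.1052, 0.058]
tcp_rot: [[0.996, 0.09, -0.0], [0.09, -0.996, 0.0], [-0.0, -0.0, -1.0]]
force: [-0.1, -0.0, -0.5]
opening: 0.617
```

send_rows --moves '[0,0,0,0,0,-0.05,-1,0,0,0,0,0,0,-1,0,0,0,0,0,-0.05,-1,0,0,0,0,0,0,-1]'

```text
time_s: 11.45
position: [0.5447, 0.1052, 0.0573]
tcp_rot: [[0.996, 0.09, 0.0], [0.09, -0.996, 0.0], [0.0, 0.0, -1.0]]
force: [-1.4, -0.1, 0.5]
opening: 0.62
```

send_rows --moves '[0,0,0,0,0,-0.05,-1,0,0,0,0,0,0,-1]'

```text
time_s: 11.65
position: [0.5446, 0.1052, 0.0573]
tcp_rot: [[0.996, 0.09, 0.0], [0.09, -0.996, -0.0], [0.0, 0.0, -1.0]]
force: [-1.7, -0.1, 5.6]
opening: 0.618
```

```bash
python3 - <<'E'
from h import *
s=read_state(); print(s['position'],s['force'],s['moment'])
d=snap('side','side5'); cv2.imwrite('pics/cr7.png',cv2.resize(d['pixels'][160:270,220:370,::-1],None,fx=5,fy=5,interpolation=2))
E
```

```text
[0.54464959 0.10521476 0.05730635] [-1.65402313 -0.14036011  5.62524216] [-0.00459865  0.25381038  0.00484717]
```

View pics/cr7.png

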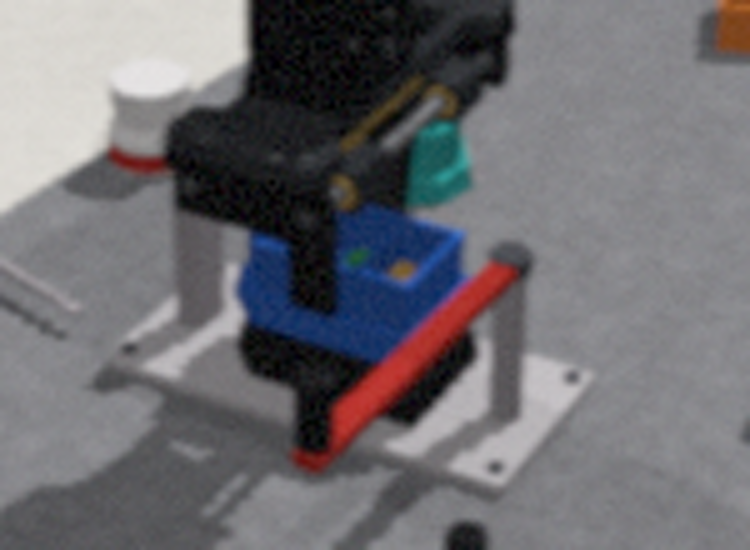

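send_rows --moves '[0,0,0,0,0,0,0.4,0,0,0,0,0,0,0.7,0,0,0,0,0,0,0.7,0,0,0,0,0,0,0.7,0,0,0,0,0,0.3,0.7,0,0,0,0,0,1,0.7,0,0,0,0,0,2,0.7,0,0,0,0,0,2.5,0.7,0,0,0,0,0,2.5,0.7,0,0,0,0,0,2.5,0.7,0,0,0,0,0,2.5,0.7,0,0,0,0,0,1.5,0.7,0,0,0,-3,0,0,0.7,0,0,0,-3,0,0,0.7,0,0,0,-3,0,0,0.7,0,0,0,0,0,0,0.7]'

```text
time_s: 13.3
position: [0.4492, 0.1056, 0.2048]
tcp_rot: [[0.996, 0.091, -0.006], [0.091, -0.996, 0.0], [-0.006, -0.001, -1.0]]
force: [0.1, 0.5, -0.5]
opening: 0.846
```

```bash
python3 - <<'E'
from h import *
c=snap('wrist','wrist6');s=read_state(); print(s['position'],s['force'],s['opening'],s['joint_positions'])
d=snap('side','side6'); cv2.imwrite('pics/cr8.png',cv2.resize(d['pixels'][180:270,220:370,::-1],None,fx=5,fy=5,interpolation=2))
t=snap('top','top6');
E
```

```text
[0.45257463 0.10541988 0.20525123] [-0.06945019 -0.1186739  -0.19245207] 0.8477000760426714 [-7.07571272e-01  1.94485115e+01  1.05506883e+02  1.70151188e-04
  5.50833138e+01  8.40979784e+01]
```

View pics/cr8.png

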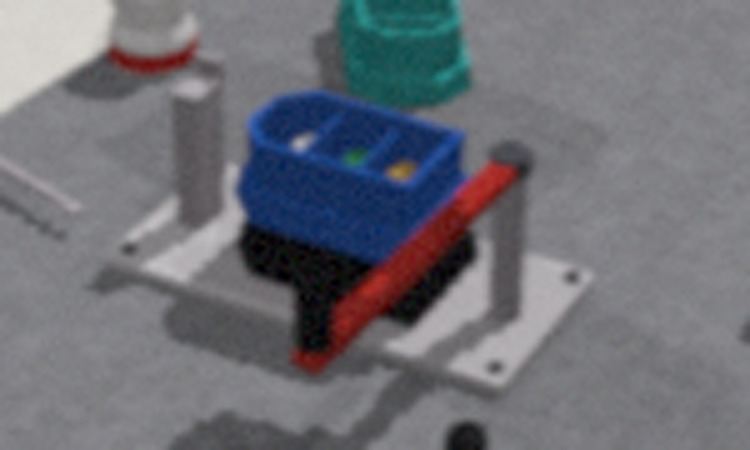

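View pics/wrist6.png

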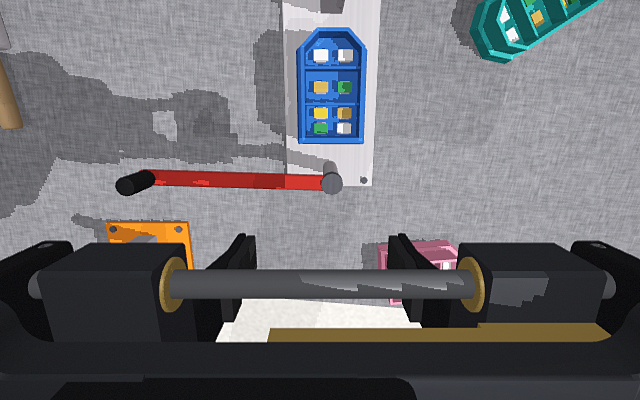

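```bash
python3 - <<'E'
from h import *
print('blue foot z=.04',bluefit('wrist6',.04,(285,15,380,150))[0])
c=load('wrist6'); K,R,t=cam(c); print(-R.T@t)
cv2.imwrite('pics/cr9.png',cv2.resize(c['pixels'][150:220,100:360,::-1],None,fx=3,fy=3,interpolation=0))
t=load('top6'); cv2.imwrite('pics/cr10.png',cv2.resize(t['pixels'][140:230,225:335,::-1],None,fx=6,fy=6,interpolation=2))
d=load('side6')
# knob: triangulate top & side by guess
E
```

```text
blue foot z=.04 ((546.7423706054688, 106.28904724121094), (107.05075073242188, 67.5096664428711), 5.261957168579102)
[0.52558684 0.11305766 0.36735474]
```

View pics/cr9.png

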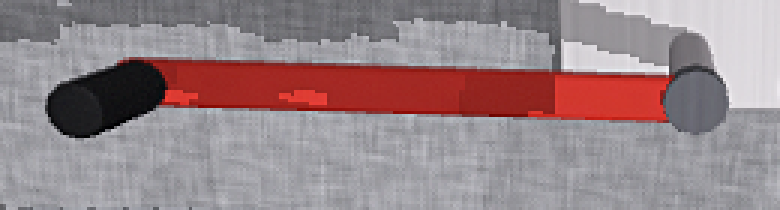

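View pics/cr10.png

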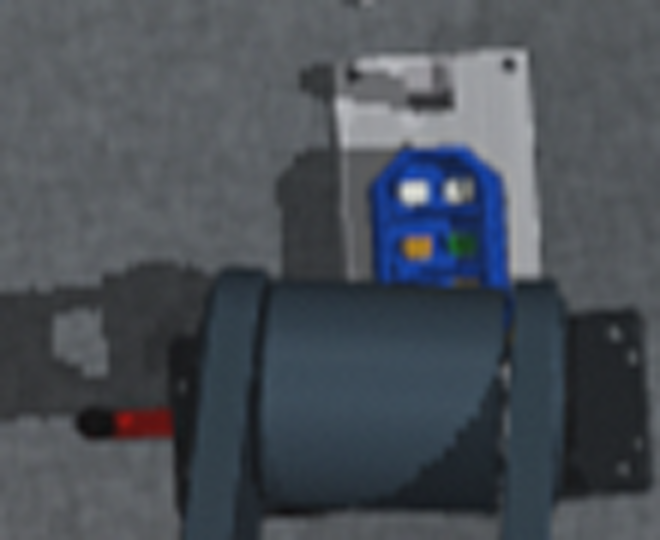

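```bash
python3 - <<'E'
from h import *
c=load('wrist6'); k=ray(c,[125,187],.127); print(k)
pv=ray(c,[100+696/3,150+101/3],.095);print('post top z.095',pv, ray(c,[100+696/3,150+101/3],.093))
for z in (.127,.12): print('top',ray(load('top6'),[225+95/6,140+423/6],z))
P=np.array([463.0,97.7]); K=k[0,:2]*1000; print(np.linalg.norm(K-P),np.degrees(np.arctan2(*(K-P)[::-1])))
E
```

```text
[[0.45304065 0.26216293 0.127     ]]
post top z.095 [[0.46344547 0.09836534 0.095     ]] [[0.46298915 0.09825745 0.093     ]]
top [[0.45273426 0.26087219 0.127     ]]
top [[0.45292473 0.26195366 0.12      ]]
164.7642091132649 93.46541608167155
```

send_rows --moves '[0,0,0,-0.2,1,0,0.7,0,0,0,0,2.2,0,0.7,0,0,0,0,2.2,0,0.7,0,0,0,0,2.2,0,0.7,0,0,0,0,2.2,0,0.7,0,0,0,0,2.2,0,0.7,0,0,0,0,2.2,0,0.7,0,0,0,0,1.35,0,0.7,0,0,0,0,0,-2,0.7,0,0,0,0,0,-2,0.7,0,0,0,0,0,-2,0.7,0,0,0,0,0,0,0.7,0,0,0,0,0,0,0.7]'

```text
time_s: 14.75
position: [0.4529, 0.2609, 0.1444]
tcp_rot: [[0.996, 0.09, -0.001], [0.09, -0.996, -0.0], [-0.001, 0.0, -1.0]]
force: [0.1, -1.0, -0.3]
opening: 0.852
```

```bash
python3 - <<'E'
from h import *
c=snap('wrist','wrist7');s=read_state(); print(s['position'],s['tcp_rot'],s['opening'])
p=s['position'];print(proj(c,[p,p-[0,0,.019]]))
E
```

```text
[0.453425   0.26104547 0.1451071 ] [[ 9.95934343e-01  9.00745961e-02  1.16244823e-03]
 [ 9.00742217e-02 -9.95934986e-01  3.70621434e-04]
 [ 1.19110644e-03 -2.64407995e-04 -9.99999256e-01]] 0.8531001432371171
[[322.49458922 250.65888275]
 [322.42435094 237.61256317]]
```

View pics/wrist7.png

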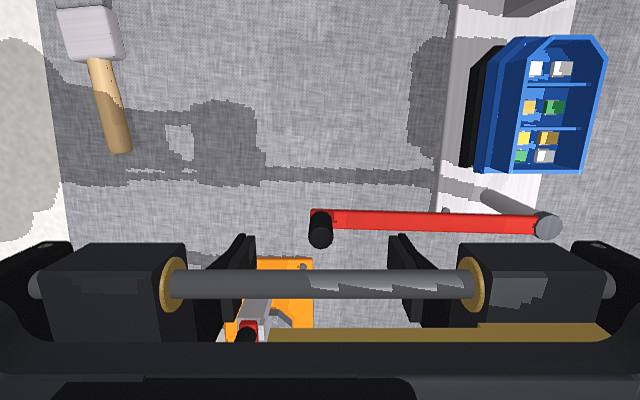

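The knob's top shows at (320,237), where the point below the TCP should be (322,238). Descending and gripping.

send_rows --moves '[0,0,0,0,0,-1.5,0.7,0,0,0,0,0,-1.5,0.7,0,0,0,0,0,-1,0.7,0,0,0,0,0,-0.6,0.7,0,0,0,0,0,0,0.2,0,0,0,0,0,0,-0.2,0,0,0,0,0,0,-1,0,0,0,0,0,0,-1,0,0,0,0,0,0,-1,0,0,0,0,0,0,-1,0,0,0,0,0,0,-1,0,0,0,0,0,0,-1]'

```text
time_s: 16.0
position: [0.4526, 0.2607, 0.0986]
tcp_rot: [[0.996, 0.09, 0.0], [0.09, -0.996, 0.0], [0.0, -0.0, -1.0]]
force: [0.1, 0.1, 1.0]
opening: 0.206
```

```bash
python3 - <<'E'
import numpy as np
P=np.array([46.30,9.77]);a=np.radians(np.r_[93.65,91.5,np.arange(87.5,6,-4.5),5.2]);W=P+16.38*np.c_[np.cos(a),np.sin(a)]
print(len(a)-1); cur=W[0].copy()
for w,q in zip(W[1:],np.degrees(a[1:])):
    d=np.round(w-cur,2);cur+=d;print(round(q,1),d)
E
```

```text
21
91.5 [0.61 0.03]
87.5 [ 1.15 -0.01]
83.0 [ 1.28 -0.11]
78.5 [ 1.27 -0.21]
74.0 [ 1.25 -0.3 ]
69.5 [ 1.22 -0.4 ]
65.0 [ 1.19 -0.5 ]
60.5 [ 1.14 -0.59]
56.0 [ 1.09 -0.68]
51.5 [ 1.04 -0.76]
47.0 [ 0.97 -0.84]
42.5 [ 0.91 -0.91]
38.0 [ 0.83 -0.98]
33.5 [ 0.75 -1.05]
29.0 [ 0.67 -1.1 ]
24.5 [ 0.58 -1.14]
20.0 [ 0.48 -1.19]
15.5 [ 0.4  -1.23]
11.0 [ 0.29 -1.25]
6.5 [ 0.2  -1.27]
5.2 [ 0.04 -0.37]
```

send_rows --moves '[0,0,0,0.61,0.03,0,-1,0,0,0,1.15,-0.01,0,-1,0,0,0,1.28,-0.11,0,-1,0,0,0,1.27,-0.21,0,-1,0,0,0,1.25,-0.3,0,-1,0,0,0,1.22,-0.4,0,-1,0,0,0,1.19,-0.5,0,-1,0,0,0,1.14,-0.59,0,-1,0,0,0,0,0,0,-1]'

```text
time_s: 16.9
position: [0.5479, 0.2406, 0.0986]
tcp_rot: [[0.996, 0.088, 0.006], [0.088, -0.996, 0.003], [0.006, -0.003, -1.0]]
force: [2.9, 4.7, -2.9]
opening: 0.17
```

```bash
python3 - <<'E'
from h import *
c=snap('wrist','wrist8');s=read_state(); print(s['position'],s['force'],s['moment'],s['opening'])
E
```

```text
[0.54755261 0.24075924 0.09861608] [ 2.51813888  5.11064971 -3.52364364] [ 0.96914225 -0.51179285 -0.11234651] 0.17476248956065843
```

View pics/wrist8.png

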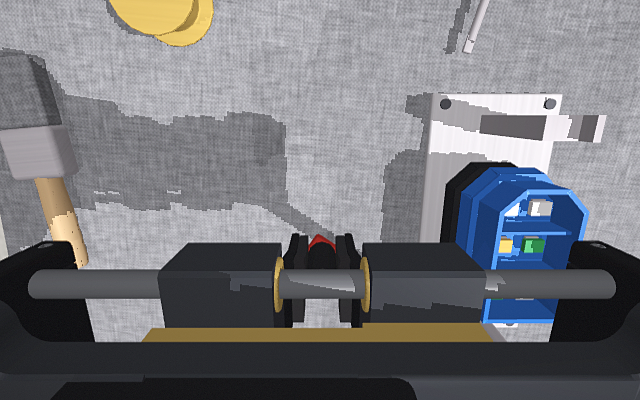

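send_rows --moves '[0,0,0,0,0,0,-1,0,0,0,0,0,0,-1]'

```text
time_s: 17.15
position: [0.5471, 0.2411, 0.0986]
tcp_rot: [[0.996, 0.089, 0.006], [0.089, -0.996, 0.003], [0.006, -0.002, -1.0]]
force: [3.4, 5.3, -3.4]
opening: 0.168
```

send_rows --moves '[0,0,0,0.7,-0.2,0,-1,0,0,0,1.09,-0.68,0,-1,0,0,0,1.04,-0.76,0,-1,0,0,0,0.57,-0.49,0,-1,0,0,0,0,0,0,-1,0,0,0,0,0,0,-1]'

```text
time_s: 17.75
position: [0.58, 0.2183, 0.0986]
tcp_rot: [[0.996, 0.089, 0.004], [0.089, -0.996, 0.001], [0.004, -0.001, -1.0]]
force: [4.7, 4.4, -3.5]
opening: 0.18
```

```bash
python3 - <<'E'
from h import *
d=snap('side','side9'); cv2.imwrite('pics/cr11.png',cv2.resize(d['pixels'][180:270,220:370,::-1],None,fx=5,fy=5,interpolation=2))
c=snap('wrist','wrist9'); cv2.imwrite('pics/cr12.png',cv2.resize(c['pixels'][150:350,220:420,::-1],None,fx=3,fy=3,interpolation=2))
E
```

```text
(no output)
```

View pics/cr11.png

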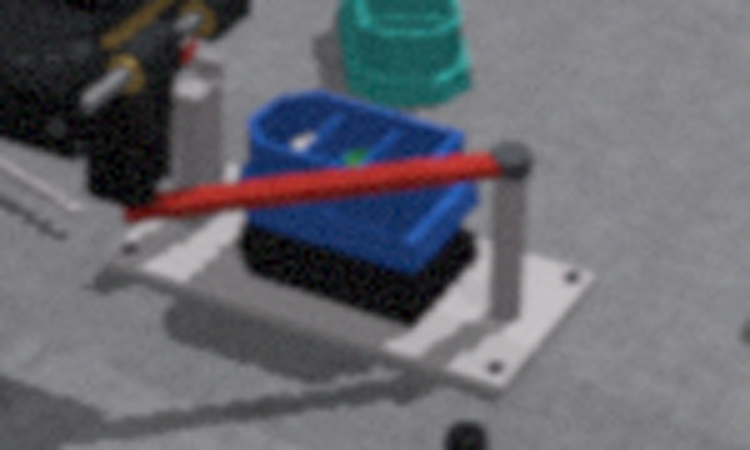

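View pics/cr12.png

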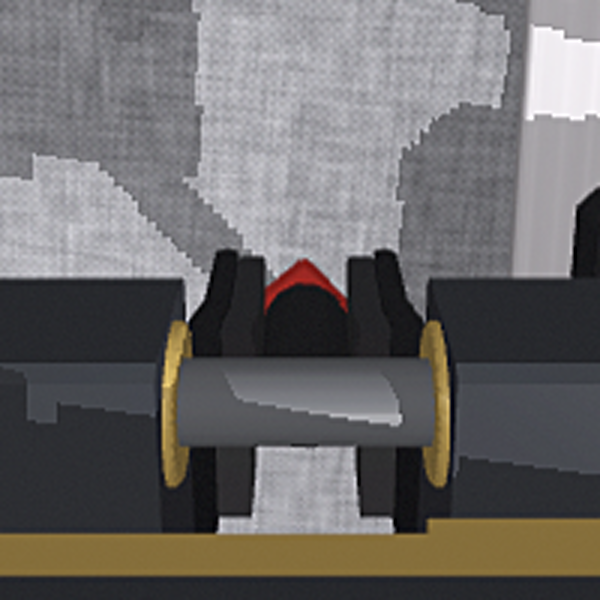

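send_rows --moves '[0,0,0,0.5,-0.45,0,-1,0,0,0,0.9,-0.92,0,-1,0,0,0,0.83,-0.98,0,-1,0,0,0,0.75,-1.05,0,-1,0,0,0,0.67,-1.1,0,-1,0,0,0,0.58,-1.14,0,-1,0,0,0,0.48,-1.19,0,-1,0,0,0,0.3,-1,0,-1,0,0,0,0,0,0,-1,0,0,0,0,0,0,-1]'

```text
time_s: 18.85
position: [0.6316, 0.1389, 0.0988]
tcp_rot: [[0.996, 0.089, 0.008], [0.089, -0.996, -0.001], [0.008, 0.002, -1.0]]
force: [6.5, 2.3, -4.8]
opening: 0.169
```

```bash
python3 - <<'E'
from h import *
c=snap('wrist','wrist10');s=read_state();print(s['position'],s['force'],s['moment'])
d=snap('side','side10'); cv2.imwrite('pics/cr13.png',cv2.resize(d['pixels'][160:270,220:370,::-1],None,fx=5,fy=5,interpolation=2))
t=snap('top','top10'); cv2.imwrite('pics/cr14.png',cv2.resize(t['pixels'][120:230,225:345,::-1],None,fx=5,fy=5,interpolation=2))
E
```

```text
[0.63156871 0.13900768 0.09870708] [ 6.53794994  2.4804002  -4.73958585] [ 0.45810484 -1.19227638 -0.30549989]
```

View pics/cr13.png

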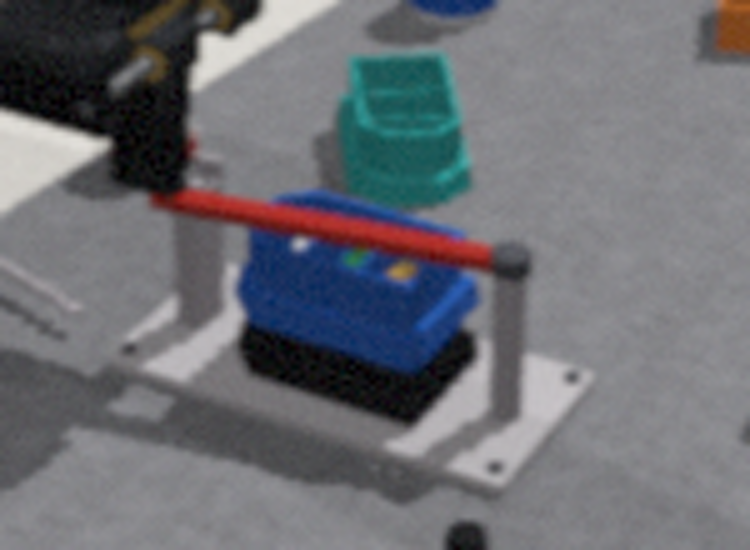

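View pics/wrist10.png

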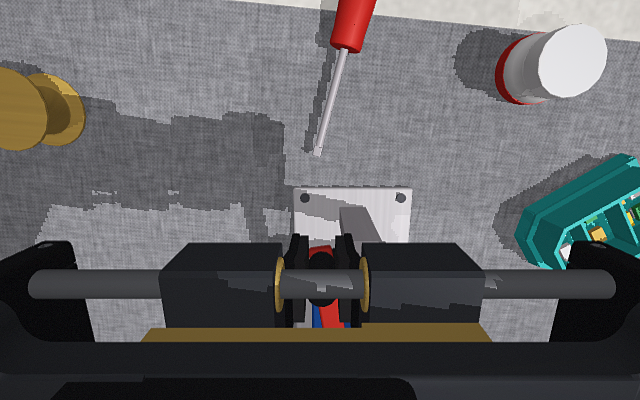

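View pics/cr14.png

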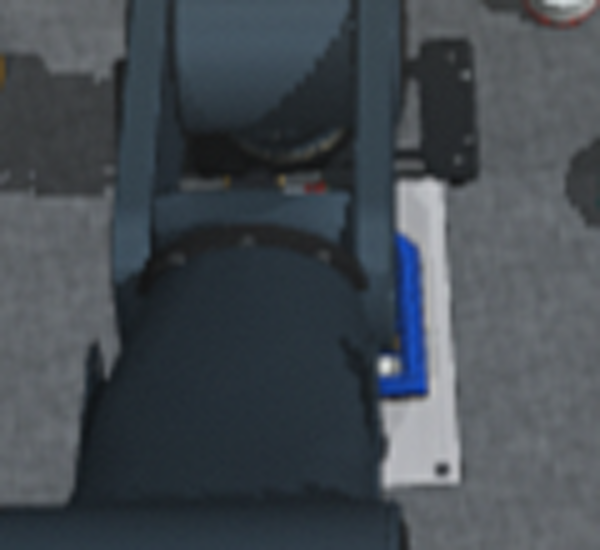

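send_rows --moves '[0,0,0,0.25,-0.7,0,-1,0,0,0,0.2,-0.8,0,-1,0,0,0,0.15,-0.6,0,-1,0,0,0,0.1,-0.4,0,-1,0,0,0,0,0,0,-1,0,0,0,0,0,0,-1]'

```text
time_s: 19.6
position: [0.6372, 0.1138, 0.0987]
tcp_rot: [[0.996, 0.091, 0.005], [0.091, -0.996, -0.002], [0.005, 0.002, -1.0]]
force: [5.3, 0.1, -3.9]
opening: 0.16
```

send_rows --moves '[0,0,0,0,-0.15,0,-1,0,0,0,0,-0.15,0,-1,0,0,0,0,0,0,-1,0,0,0,0,0,0,-1]'

```text
time_s: 20.0
position: [0.6373, 0.1131, 0.0987]
tcp_rot: [[0.996, 0.09, 0.006], [0.09, -0.996, 0.002], [0.006, -0.001, -1.0]]
force: [5.4, 5.9, -4.2]
opening: 0.161
```

send_rows --moves '[0,0,0,0,-0.15,0,-1,0,0,0,0,-0.1,0,-1,0,0,0,0,0,0,-1,0,0,0,0,0,0,-1]'

```text
time_s: 20.4
position: [0.6373, 0.113, 0.0987]
tcp_rot: [[0.996, 0.089, 0.006], [0.089, -0.996, 0.005], [0.007, -0.005, -1.0]]
force: [5.7, 10.9, -4.7]
opening: 0.16
```

send_rows --moves '[0,0,0,0,0,0,0,0,0,0,0,0,0,0.2,0,0,0,0,0,0,0.2,0,0,0,0,0,0,0.2,0,0,0,0,0.2,0.5,0.2,0,0,0,0,0,1,0.2,0,0,0,0,0,2,0.2,0,0,0,0,0,2.5,0.2,0,0,0,0,0,2.5,0.2,0,0,0,0,0,2,0.2,0,0,0,0,0,0,0.2]'

```text
time_s: 21.5
position: [0.6372, 0.1116, 0.208]
tcp_rot: [[0.996, 0.09, 0.008], [0.09, -0.996, -0.0], [0.008, 0.001, -1.0]]
force: [0.1, 0.5, 0.6]
opening: 0.599
```

send_rows --moves '[0,0,0,-2.5,-1,0,0.2,0,0,0,-2.5,-2,0,0.2,0,0,0,-2.5,-3,0,0.2,0,0,0,-2.5,-3,0,0.2,0,0,0,-2,-3,0,0.2,0,0,0,-1,-3,0,0.2,0,0,0,0,-3,0,0.2,0,0,0,0,-3,0,0.2,0,0,0,0,-3,0,0.2,0,0,0,0,-3,0,0.2,0,0,0,0,-2,0,0.2,0,0,0,0,0,0,0.2,0,0,0,0,0,0,0.2]'

```text
time_s: 22.8
position: [0.504, -0.1779, 0.2028]
tcp_rot: [[0.996, 0.089, -0.002], [0.089, -0.996, 0.001], [-0.002, -0.002, -1.0]]
force: [-0.9, -0.4, 0.6]
opening: 0.598
```

```bash
python3 - <<'E'
from h import *
s=read_state();print(s['position'],s['force'],s['time_s'])
d=snap('side','side11'); cv2.imwrite('pics/cr15.png',cv2.resize(d['pixels'][160:270,220:370,::-1],None,fx=5,fy=5,interpolation=2))
t=snap('top','top11'); cv2.imwrite('pics/cr16.png',cv2.resize(t['pixels'][130:230,225:345,::-1],None,fx=5,fy=5,interpolation=2))
E
```

```text
[ 0.50399314 -0.17793849  0.20284519] [-0.94541192 -0.37312034  0.5681943 ] 22.8
```

View pics/cr15.png

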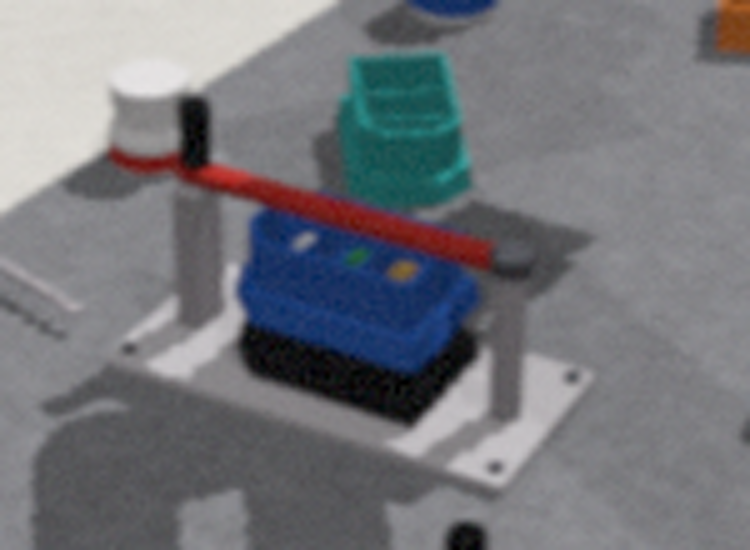

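View pics/cr16.png

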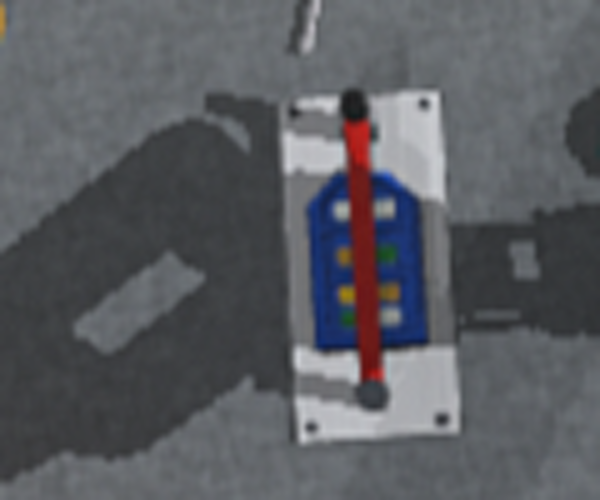

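View pics/top11.png

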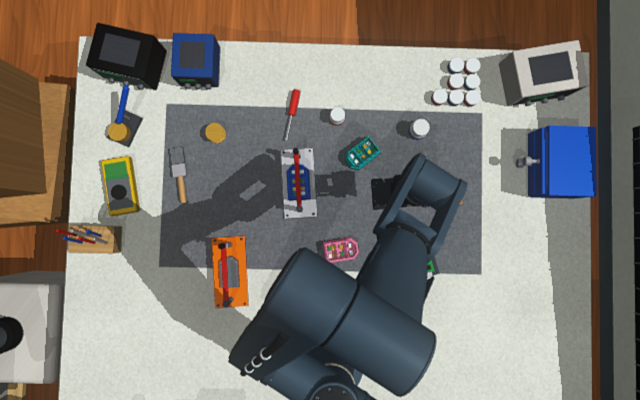

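```bash
python3 - <<'E'
from h import *
t=load('top11')
k=ray(t,[225+353/5,130+104/5],.127)[0]; p=ray(t,[225+372/5,130+395/5],.095)[0]; d=k-p
print(k,p,np.hypot(*d[:2])*1000,np.degrees(np.arctan2(d[1],d[0])))
w=t['pixels'][130:230,225:345].min(2)
c=[ray(t,[225+u/5,130+v/5],.008)[0] for u,v in((281,98),(438,90),(461,433),(297,443))]
a=(c[0]+c[1])/2-(c[3]+c[2])/2; print('plate',np.mean(c,0),np.degrees(np.arctan2(a[1],a[0])))
h=cv2.cvtColor(t['pixels'],cv2.COLOR_RGB2HSV); m=cv2.inRange(h,(105,120,40),(125,255,255)); ys,xs=np.where(m[155:205,280:315]); pts=np.c_[xs+280,ys+155]
for z in(.04,.08): print(cv2.minAreaRect((ray(t,pts,z)[:,:2]*1000).astype(np.float32)))
E
```

```text
[0.62469712 0.11343765 0.127     ] [0.46240155 0.09897399 0.095     ] 162.93878910764755 5.092703765359512
plate [0.54450336 0.10569346 0.008     ] 4.912118220846338
((545.6790161132812, 107.9966812133789), (102.26221466064453, 65.2770004272461), 5.408078670501709)
((542.0211181640625, 106.53480529785156), (99.36134338378906, 63.4253044128418), 5.408084869384766)
```

```bash
python3 -c "
from rig import hand_in; print(hand_in())"
```

```text
the job is handed in; nothing more can be done
None
```

The blue tray is stacked on the black one in the carrier, and the red keeper bar is swung over it and shut against its stop. I handed the job in after about 23 s, with the arm clear of everything.

**Tray:** I set it down with its cut-off corners over the black tray's. It stopped with about 5.6 N at a TCP height of 57.3 mm, where a fully home skirt should give about 57.7 mm. The side view showed it level. After release, its foot measured 67.5 mm wide at the fully-home height (true width 68 mm), at 5.3° to the black tray's 5.2°.

**Keeper bar:** It met a firm stop, with about 11 N and no further movement. In the last top view the bar lies at 5.1°, against 4.9–5.2° for the carrier. The other things on the bench look unmoved in that view; I did not measure them.

**Disagreements:**
- **Knob slip:** during the swing the knob slid in the pads. The tool ended about 12 mm further along the bar than the knob, with a side force of roughly 5–7 N, but the knob stayed gripped until I let go.
- **Wrist camera:** it read about 1 mm off sideways, and I corrected for that before placing the tray.

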